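# Present a cast lever level over its boring fixture

## Robot

A 6-joint arm with a two-finger parallel gripper is mounted at the origin on the work surface. World frame = base frame: x ahead of the robot, y to its left, z up, the work surface at z = 0. Lengths are in m, angles in rad, forces in N, time in s.
With the tool pointing down it reaches from about 0.35 to 0.925 m from the base axis. Payload 6.4 kg.
Tool frame: the origin (TCP) lies midway between the tips of the shut fingers; the grasp point (between the pads) lies 19 mm behind it; z points along the fingers, y is the line along which they close (so a half turn about z gives the same grasp; the last joint's range is limited). The gripper opens to 94 mm and grips with 3 to 60 N. Pads are 16 mm wide; open, the fingers measure 119 mm over their backs; the gripper's body (75 mm by 177 mm) begins 78 mm behind the grasp point.
Start: joints at [1.083, 0.245, 1.558, -0, 1.339, -0.174], TCP at [0.201, 0.618, 0.205] pointing down, gripper open.
Joint ranges: [-3.13, 3.13], [-1.02, 2.26], [0.13, 2.54], [-0.95, 4.09], [0.21, 2.88], [-2.74, 2.74]. Speed limits (rad/s): [2.57, 2.57, 3.14, 3.14, 3.14, 3.14].

## Interface

Orientations are given as a unit quaternion [x, y, z, w].
In Python, from station import telemetry, imaging, ticket gives the robot as it stands.
- The arm moves only by the tool jog_arm, never from a script. Its argument "targets" is a list of rows, each an object with "jaw": the finger opening in mm, from 0 to 94; "translation": the shift along the tool's x, y, z in mm, a list of three; "yaw": the turn about the tool's z in rad. In form: [{"jaw": jaw, "translation": [x, y, z], "yaw": yaw}, ...]. A call has 1 to 20 rows; each row shifts and turns the commanded pose from where the row before left it, along the tool's axes as they then stand; what a row does not reach is not made up. A row lasts 1/8 s, in which the tool goes at most 62.5 mm and 10.7 degrees, less where a joint would pass 70% of its speed; a pose out of reach is approached as far as the arm can. A call with a gripper value outside its range is refused whole. The fingers move at their own pace and stop on an object; "squeeze" is the grip in N (left out, the last holds). Time passes only in rows, so rows that do not move let the fingers close. It gives the time, the measured TCP pose, the force, the opening and the grip force at its end, in the units of the state.
- telemetry.sense(): the state, without advancing time (a new reading comes with each control period).
- imaging.read_camera(name): name is "scene" or "top" or "wrist"; returns the picture (400x640x3 uint8, red, green, blue); there is no depth.
- imaging.camera_model(name): a dict with "fovy" (degrees; the focal length in pixels is half the picture's height over the tangent of half this angle, whatever the lens; pixels are square), "cx", "cy" (the principal point, pixels), "dist" ([k1, k2, p1, p2, k3] as OpenCV has them; the pictures are not rectified), "R" (3x3) and "t" (3): a world point X has camera coordinates R X + t. Camera axes: x right, y down, z forward; pixel columns grow to the right and rows downward; lengths in m; the calibration is good to about 2 mm. A picture is of the moment at which its call begins: read the wrist's pose just before it. camera_model takes no time and is no camera call; for the wrist camera it gives the pose at the moment of the call.
- ticket.hand_in(): hands the job in; it is judged then, once.
The state is a dict: "time_s": time; "joint_positions": joint angles; "joint_velocities": joint speeds; "joint_torque": joint torques, N m; "position": TCP position; "tool_rot": TCP orientation; "contact_force": force on the tool from outside, world axes, zero at the start; "torque": the same for the moment, N m; "grip_width": finger opening in m; "grasp_force": force on a finger pad.
Only numpy, scipy, OpenCV 4.12 (cv2) and the standard library are available. Lean on these libraries where they do the work, as an engineer would, in place of code of your own. Each camera call takes 0.05 s, during which the arm holds its last target. There are 200 camera calls.

## Task

First swing the fixture's clamp strap fully clear until it lies lengthways along the fixture. Then grip the cast lever by its arm at its balance point, lift it and, keeping it level on the way, hold it level and still over the fixture, its hub about 5 cm above the top of the big pin, with the hub's bore over the big pin and the eye's bore over the small pin, not touching the fixture. Finish still holding it there in the gripper: do not lower it or let go, and leave the other things on the bench as they are.

Things in the scene. Friction and masses are not known exactly. Their poses are not given: they have to be found in the camera images.
- lever: grey cast lever, 0.4 to 0.72 kg, lying flat, 270 mm long: heavy round hub (64 mm across, 40 high, 28 mm bore) and small eye (36 across, 30 high, 14 mm bore), bores 220 mm apart, joined by a straight arm 20 mm wide, its underside 10 and top 30 mm above the lever's underside. Origin: centre of hub's underside; x along the arm to the eye, z up. Balance point: on the arm 65 mm from hub's centre
- lever_balance (a point): the lever's balance point: inside the arm on its centre line, 65 mm from the hub's centre (33 mm from the hub's rim, so well off mid-length), 20 mm above the lever's underside
- lever_hub (a point): centre of the hub's bore at the hub's underside
- lever_eye (a point): centre of the eye's bore at the eye's underside
- fixture: fixed bare steel plate 300 x 150 x 12 mm with two upright pins on its centre line. Origin: centre of underside; x along its length from the big to the small pin, z up. Big pin (24 mm thick, top 46 mm above the bench) at x = -110 mm; small pin (10 mm thick, top 40 mm above the bench) at x = +110 mm; the clamp strap's post at x = -110, y = +60 mm
- big_pin (a point): centre of the big pin's top
- small_pin (a point): centre of the small pin's top
- strap (a joint): angle of the flat clamp strap (24 wide, 9 thick, top 61 mm above the bench), turning level about its post. 0: across the fixture over the big pin, pointing to the fixture's -y; grows anticlockwise seen from above; 1.57 (stop): lengthways, pointing to the fixture's +x. Starts between 0 and 0.35, resists with about 1 N at the knob, stays where it is left
- strap_knob (a point): centre of the top of the strap's knob: an upright black round knob 18 mm thick and 30 mm high on the strap's free end, 92 mm from the pivot; its top is 91 mm above the bench. It turns freely enough in the fingers to be led round in an arc
- strap_pivot (a point): the strap's pivot axis, at the height of the strap's top (61 mm above the bench)
- link: bystander: grey like the lever, but a short thin link, 174 mm long, 16 mm high, with two equal eyes 34 mm across. Origin under the centre of one eye, x towards the other
- tape: bystander: roll of paper tape lying flat, 100 mm across, 25 mm high
- screwdriver: bystander: screwdriver lying on the bench near the robot
- wrench: bystander: open-ended wrench lying at the left of the bench
- carton: bystander: small cardboard box 90 x 130 x 60 mm at the near left
- bushing: bystander: brass bushing 38 mm across, 30 mm high, standing on end near the robot

How it is judged:
On the way, in this order (a step that is already met when the one before it is completed fails the run):
1. the clamp strap is swung clear, lengthways along the fixture, with the lever still on the bench (value of joint strap above 1.3 rad and height (world z) of lever_balance below 0.03 m), for 0.2 s.
2. the lever is lifted by its balance point (contact force between the fingers and lever above 1 N and contact force between lever and fixture below 0.1 N and horizontal distance between the grasp point and lever_balance below 0.025 m and height (world z) of lever_balance above 0.06 m and angle between lever's own z axis and vertical below 0.15 rad), for 0.2 s.
At the end, for the whole second after the job is handed in: Strap past 1.3 rad; lever held still in the gripper within 25 mm of its balance point, level within 0.08 rad, hub 25 to 80 mm above the big pin, bores within 12 mm (hub) and 14 mm (eye) of the pin axes, not touching the fixture; bystanders within 30 mm of their starts (contact force between the fingers and lever above 1 N and contact force between lever and fixture below 0.1 N and horizontal distance between lever_hub and big_pin below 0.012 m and horizontal distance between lever_eye and small_pin below 0.014 m and height (world z) of lever_hub between 0.071 and 0.126 m and angle between lever's own z axis and vertical below 0.08 rad and horizontal distance between the grasp point and lever_balance below 0.025 m and value of joint strap above 1.3 rad and linear speed of lever below 0.03 m/s and angular speed of lever below 0.15 rad/s and distance of each of link, tape, screwdriver, wrench, carton, bushing from where it was at the start of the episode below 0.03 m); the arm keeps its last pose, push and grip.
It fails at once if a bystander is disturbed (moved by more than 30 mm) (distance of any of link, tape, screwdriver, wrench, carton, bushing from where it was at the start of the episode above 0.03 m).
It fails at once if the lever is tipped by more than 0.3 rad (angle between lever's own z axis and vertical above 0.3 rad).
It fails at once if the lever is knocked against the fixture or its strap (contact force between lever and fixture above 5 N).
It also fails if it takes over 58 s, if anything falls off the work surface, if the arm or the gripper's body presses on something with over 40 N, if the wrist force passes 120 N, or if a joint passes its speed limit or range.

## Working session

There is one attempt and no reset: what is moved stays moved. The work goes in short steps, Python scripts to look and compute and a tool call to move; the robot and the scene stay as the last step left them, time stands still between calls to the robot, and variables do not carry over. Pictures are saved under pics/ and viewed, at most 10 in all, crops included, and the job is handed in when it is done.

Besides the shell and the picture viewer there is one more tool, called after ">>>" by a JSON object that holds its "fn" and its "kwargs". jog_arm: Moves the arm, as the interface text tells. Its arguments: {"type":"object","properties":{"targets":{"type":"array","items":{"type":"object","properties":{"jaw":{"type":"number"},"translation":{"type":"array","items":{"type":"number"}},"yaw":{"type":"number"}}}},"squeeze":{"type":"number"}},"required":["targets"]}

```bash
mkdir -p pics
cat > h.py <<'E'
import numpy as np, cv2
from station import telemetry, imaging, ticket
def K(m):
    f=200/np.tan(np.radians(m["fovy"])/2)
    return np.array([[f,0,m["cx"]],[0,f,m["cy"]],[0,0,1]])
def ray(m,uv,z):
    "pixel -> world point at height z"
    p=cv2.undistortPoints(np.array([[uv]],float),K(m),np.array(m["dist"]))[0,0]
    R=np.array(m["R"]);t=np.array(m["t"])
    c=-R.T@t; d=R.T@np.array([p[0],p[1],1]); return c+d*(z-c[2])/d[2]
def proj(m,X):
    r,_=cv2.Rodrigues(np.array(m["R"])); return cv2.projectPoints(np.atleast_2d(np.array(X,float)),r,np.array(m["t"],float),K(m),np.array(m["dist"]))[0][:,0]
def save(name,cam,crop=None,s=1.25):
    im=imaging.read_camera(cam)[:,:,::-1]; cv2.imwrite(f"pics/raw_{name}.png",im)
    if crop: x,y,w,h=crop; im=im[y:y+h,x:x+w]
    cv2.imwrite(f"pics/{name}.png",cv2.resize(im,None,fx=s,fy=s,interpolation=cv2.INTER_CUBIC))
E
python3 - <<'E'
from h import *
s=telemetry.sense(); print(s)
save("top0","top"); save("scene0","scene")
for c in("top","scene","wrist"):
    m=imaging.camera_model(c); print(c,m["fovy"],m["dist"],-np.array(m["R"]).T@m["t"])
E
```

```text
{'time_s': 0.0, 'joint_positions': array([ 1.08291072e+00,  2.45780984e-01,  1.55899244e+00, -4.97276680e-06,
        1.33874092e+00, -1.74103921e-01]), 'joint_velocities': array([-0.00027482, -0.00068323, -0.001456  ,  0.0019611 ,  0.00143246,
       -0.00105316]), 'joint_torque': array([ 1.25400270e-04, -4.15821826e+01, -3.14609170e+01,  6.85885898e-02,
        3.30019312e-02, -1.57152567e-04]), 'position': array([0.20033743, 0.61771988, 0.20437815]), 'tool_rot': array([ 1.56247356e-01,  9.87717490e-01, -9.09478042e-04, -3.09972010e-04]), 'contact_force': array([-0.77862786,  0.18141824,  0.38681166]), 'torque': array([-0.01860612,  0.01258902,  0.02586729]), 'grasp_force': 0.0, 'grip_width': 0.09373781628387358}
top 56.533759368306605 [0.00365755 0.         0.         0.         0.        ] [0.36307194 0.06594661 1.10622602]
scene 52.31842204317026 [-0.00329088  0.          0.          0.          0.        ] [1.34143403 0.37802994 0.8935833 ]
wrist 63.81432401487851 [-0.05737397  0.          0.          0.          0.        ] [0.13861995 0.63805363 0.38272962]
```

View pics/top0.png

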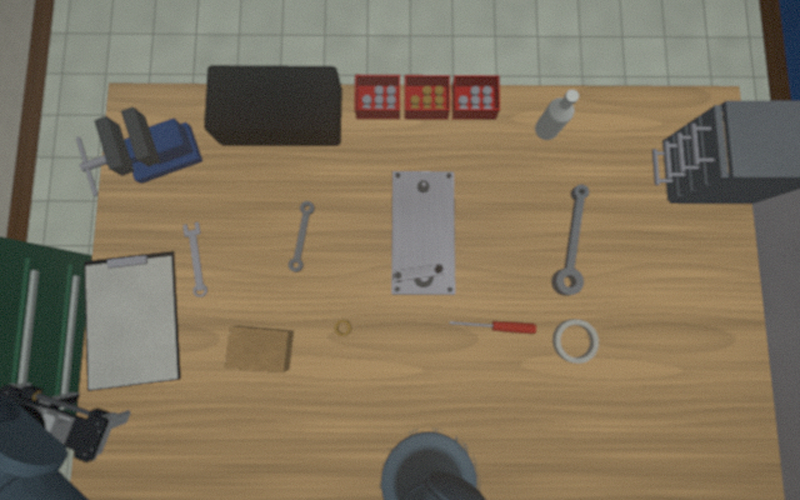

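The picture shows the fixture at about (424,233), with the big pin near the bottom, the strap across it and its knob at (438,268). The lever lies at the right, hub (568,281) and eye (580,192). I'll enlarge both.

Run:
```python
from h import *
im=cv2.imread("pics/raw_top0.png")
a=im[130:240,305:375];b=im[140:245,435:485]
b=cv2.copyMakeBorder(b,0,5,0,0,cv2.BORDER_CONSTANT)
o=cv2.resize(np.hstack([a,b]),None,fx=5.4,fy=5.4,interpolation=cv2.INTER_CUBIC)
cv2.imwrite("pics/crop.png",o);print(o.shape)
```

```text
(594, 648, 3)
```

View pics/crop.png

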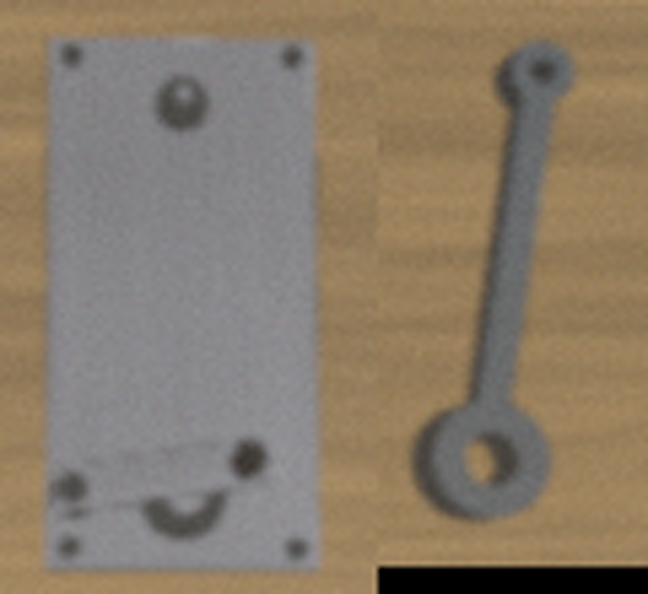

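Crop reading: plate corners (50,38), (317,38), (320,570), (48,570). Small pin tip is at (183,95), pivot (70,487), knob (249,458). The hub's top centre is at (491,460) and the eye's at (541,73).

Run:
```python
from h import *
m=imaging.camera_model("top")
def w(u,v,z,ox=305,oy=130): return ray(m,((u+.5)/5.4-.5+ox,(v+.5)/5.4-.5+oy),z)
c=[w(*p,.012) for p in((50,38),(317,38),(320,570),(48,570))]
print("corners",np.round(c,4)); 
print("sizes",[round(np.linalg.norm(c[i]-c[(i+1)%4]),4) for i in range(4)])
ce=np.mean(c,0);ax=(c[0]+c[1]-c[2]-c[3])[:2];ax/=np.linalg.norm(ax);ay=np.array([-ax[1],ax[0]])
print("centre",ce,"yaw",np.arctan2(ax[1],ax[0]))
print("big",ce[:2]-.11*ax,"small",ce[:2]+.11*ax,"pivot",ce[:2]-.11*ax+.06*ay)
print("seen small",w(183,95,.04),"pivot",w(70,487,.061),"knob",w(249,458,.091))
o=435-378/5.4
h=w(491,460,.04,o,140);e=w(541,73,.03,o,140)
d=(e-h)[:2];print("hub",h,"eye",e,np.linalg.norm(d),"yaw",np.arctan2(d[1],d[0]),"bal",h[:2]+d/np.linalg.norm(d)*.065)
s=telemetry.sense()
from scipy.spatial.transform import Rotation as R
print(R.from_quat(s["tool_rot"]).as_matrix().round(3))
```

```text
corners [[ 0.7161  0.0813  0.012 ]
 [ 0.7167 -0.0694  0.012 ]
 [ 0.4171 -0.0666  0.012 ]
 [ 0.417   0.0813  0.012 ]]
sizes [np.float64(0.1508), np.float64(0.2996), np.float64(0.1479), np.float64(0.2991)]
centre [0.56670205 0.00664715 0.012     ] yaw -0.004680673602355953
big [0.45670325 0.00716202] small [0.67670084 0.00613227] pivot [0.45698409 0.06716136]
seen small [0.67501075 0.00798811 0.04      ] pivot [0.45772486 0.0692898  0.061     ] knob [ 0.46991868 -0.02175124  0.091     ]
hub [ 0.44577664 -0.32784212  0.04      ] eye [ 0.66095255 -0.37004273  0.03      ] 0.21927508972261156 yaw -0.19366340080864297 bal [ 0.50956152 -0.3403517 ]
[[-0.951  0.309 -0.001]
 [ 0.309  0.951 -0.002]
 [ 0.    -0.002 -1.   ]]
```

View pics/scene0.png

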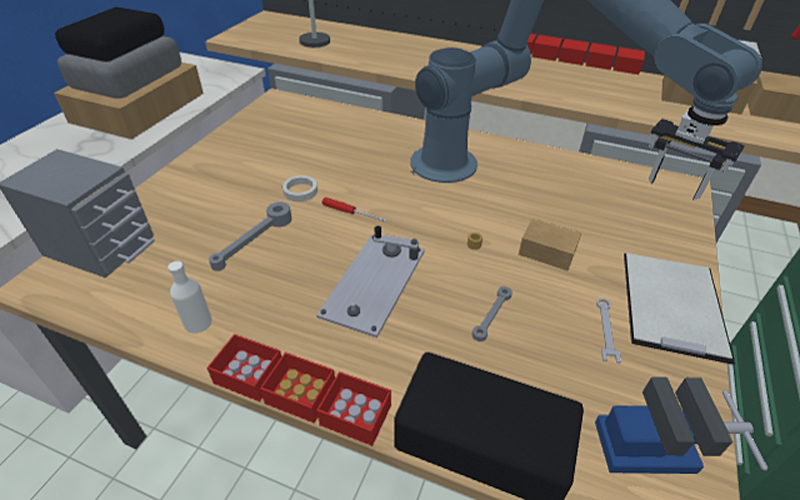

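The measurements agree with the given sizes: plate 300x149, bores 219, pivot to knob 92. Now I'll square the tool with the world axes and move above the knob.

>>> {"fn": "jog_arm", "kwargs": {"targets": [{"jaw": 60, "translation": [0, 0, 0], "yaw": -0.155}, {"jaw": 60, "translation": [0, 0, 0], "yaw": -0.155}, {"jaw": 60, "translation": [-18, -40, 0], "yaw": 0}, {"jaw": 60, "translation": [-18, -40, 0], "yaw": 0}, {"jaw": 60, "translation": [-18, -40, 0], "yaw": 0}, {"jaw": 60, "translation": [-18, -40, 0], "yaw": 0}, {"jaw": 60, "translation": [-18, -40, 0], "yaw": 0}, {"jaw": 60, "translation": [-18, -40, 0], "yaw": 0}, {"jaw": 60, "translation": [-18, -40, 0], "yaw": 0}, {"jaw": 60, "translation": [-18, -40, 0], "yaw": 0}, {"jaw": 60, "translation": [-18, -40, 0], "yaw": 0}, {"jaw": 60, "translation": [-18, -40, 0], "yaw": 0}, {"jaw": 60, "translation": [-18, -40, 0], "yaw": 0}, {"jaw": 60, "translation": [-18, -40, 0], "yaw": 0}, {"jaw": 60, "translation": [-18, -40, 0], "yaw": 0}, {"jaw": 60, "translation": [-18, -40, 0], "yaw": 0}, {"jaw": 60, "translation": [-18, -40, 0], "yaw": 0}, {"jaw": 60, "translation": [0, -40, 0], "yaw": 0}, {"jaw": 60, "translation": [0, 0, 0], "yaw": 0}]}}

```text
time_s: 2.48
position: [0.468, -0.0245, 0.205]
tool_rot: [0.004, 1.0, 0.0, -0.0]
contact_force: [0.3, -0.2, -0.1]
grip_width: 0.0604
grasp_force: 0.0
```

Run:
```python
from h import *
from scipy.spatial.transform import Rotation as R
s=telemetry.sense(); m=imaging.camera_model("wrist"); save("w1","wrist")
print(s["time_s"],s["position"],s["joint_positions"].round(2)); print(R.from_quat(s["tool_rot"]).as_matrix().round(3))
print("pred knob",proj(m,[[.470,-.0218,.091],[.4575,.068,.061],[.4567,.007,.046],[.676,.007,.04]]))
np.save("w1.npy",m,allow_pickle=True)
```

```text
2.475 [ 0.46803183 -0.02448743  0.20504616] [-0.29 -0.19  2.01 -0.    1.33 -1.86]
[[-1.     0.008 -0.001]
 [ 0.008  1.     0.   ]
 [ 0.001  0.    -1.   ]]
pred knob [[320.06062517 200.60544283]
 [407.69471465 181.41338198]
 [346.7025098  178.717344  ]
 [343.60652881 351.89792992]]
```

View pics/w1.png

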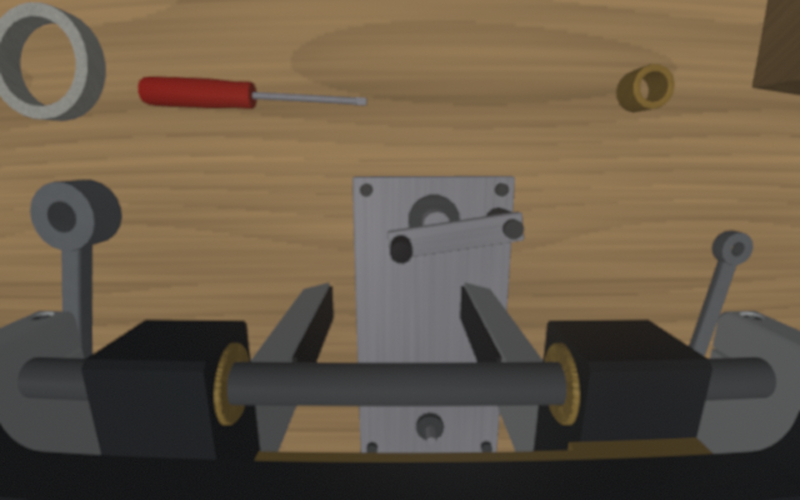

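The wrist view confirms the knob: its top is seen at about (401,250) in the view and predicted at (400,251). The pivot and big pin agree too. Descending and gripping the knob.

>>> {"fn": "jog_arm", "kwargs": {"targets": [{"jaw": 60, "translation": [-2, 2.5, 30], "yaw": 0}, {"jaw": 60, "translation": [0, 0, 30], "yaw": 0}, {"jaw": 60, "translation": [0, 0, 30], "yaw": 0}, {"jaw": 60, "translation": [0, 0, 25], "yaw": 0}, {"jaw": 60, "translation": [0, 0, 15], "yaw": 0}, {"jaw": 60, "translation": [0, 0, 8], "yaw": 0}, {"jaw": 14, "translation": [0, 0, 0], "yaw": 0}, {"jaw": 14, "translation": [0, 0, 0], "yaw": 0}, {"jaw": 14, "translation": [0, 0, 0], "yaw": 0}, {"jaw": 14, "translation": [0, 0, 0], "yaw": 0}, {"jaw": 14, "translation": [0, 0, 0], "yaw": 0}, {"jaw": 14, "translation": [0, 0, 0], "yaw": 0}, {"jaw": 14, "translation": [0, 0, 0], "yaw": 0}, {"jaw": 14, "translation": [0, 0, 0], "yaw": 0}], "squeeze": 15}}

```text
time_s: 4.28
position: [0.4706, -0.0211, 0.0678]
tool_rot: [0.002, 1.0, -0.001, 0.0]
contact_force: [-0.1, -6.0, 1.1]
grip_width: 0.0179
grasp_force: 15.0
```

```bash
python3 -c "
import numpy as np
p=np.linspace(.144,1.54,16);x=.092*np.sin(p);y=-.092*np.cos(p)
for a in zip(-np.diff(x)*1e3,np.diff(y)*1e3):print('%.1f %.1f'%a,end='; ')"
```

```text
-8.4 1.6; -8.2 2.4; -8.0 3.1; -7.6 3.9; -7.2 4.6; -6.8 5.2; -6.3 5.8; -5.7 6.4; -5.1 6.9; -4.4 7.3; -3.7 7.7; -3.0 8.0; -2.2 8.3; -1.5 8.4; -0.7 8.5;
```

>>> {"fn": "jog_arm", "kwargs": {"targets": [{"jaw": 14, "translation": [-8.4, 1.6, 0], "yaw": 0}, {"jaw": 14, "translation": [-8.2, 2.4, 0], "yaw": 0}, {"jaw": 14, "translation": [-8, 3.1, 0], "yaw": 0}, {"jaw": 14, "translation": [-7.6, 3.9, 0], "yaw": 0}, {"jaw": 14, "translation": [-7.2, 4.6, 0], "yaw": 0}, {"jaw": 14, "translation": [-6.8, 5.2, 0], "yaw": 0}]}}

```text
time_s: 5.03
position: [0.5188, -0.0022, 0.0679]
tool_rot: [0.001, 1.0, -0.003, 0.003]
contact_force: [5.7, -11.8, -5.7]
grip_width: 0.0176
grasp_force: 15.0
```

>>> {"fn": "jog_arm", "kwargs": {"targets": [{"jaw": 14, "translation": [-7.8, 4.3, 0], "yaw": 0}, {"jaw": 14, "translation": [-5.7, 6.4, 0], "yaw": 0}, {"jaw": 14, "translation": [-5.1, 6.9, 0], "yaw": 0}, {"jaw": 14, "translation": [-4.4, 7.3, 0], "yaw": 0}, {"jaw": 14, "translation": [-3.7, 7.7, 0], "yaw": 0}]}}

```text
time_s: 5.65
position: [0.5464, 0.0314, 0.0682]
tool_rot: [0.002, 1.0, -0.002, 0.004]
contact_force: [8.5, -6.5, -4.0]
grip_width: 0.0176
grasp_force: 15.0
```

>>> {"fn": "jog_arm", "kwargs": {"targets": [{"jaw": 14, "translation": [-4.0, 8.0, 0], "yaw": 0}, {"jaw": 14, "translation": [-2.5, 8.3, 0], "yaw": 0}, {"jaw": 14, "translation": [-1.5, 8.4, 0], "yaw": 0}, {"jaw": 14, "translation": [-0.7, 8.5, 0], "yaw": 0}, {"jaw": 14, "translation": [0, 0, 0], "yaw": 0}, {"jaw": 14, "translation": [0, 0, 0], "yaw": 0}]}}

```text
time_s: 6.4
position: [0.5528, 0.0664, 0.0681]
tool_rot: [0.002, 1.0, 0.0, 0.001]
contact_force: [3.1, 0.5, 4.5]
grip_width: 0.0177
grasp_force: 15.0
```

The strap is round at about 1.53 rad. I'll release, rise and take a wrist view of the pins on the way.

>>> {"fn": "jog_arm", "kwargs": {"targets": [{"jaw": 50, "translation": [0, 0, 0], "yaw": 0}, {"jaw": 50, "translation": [0, 0, 0], "yaw": 0}, {"jaw": 50, "translation": [0, 0, 0], "yaw": 0}, {"jaw": 90, "translation": [0, 0, -12], "yaw": 0}, {"jaw": 90, "translation": [0, 0, -25], "yaw": 0}, {"jaw": 90, "translation": [0, -10, -40], "yaw": 0}, {"jaw": 90, "translation": [0, -25, -40], "yaw": 0}, {"jaw": 90, "translation": [0, -24, -20], "yaw": 0}, {"jaw": 90, "translation": [0, 0, 0], "yaw": 0}, {"jaw": 90, "translation": [0, 0, 0], "yaw": 0}]}}

```text
time_s: 7.65
position: [0.5513, 0.0076, 0.2037]
tool_rot: [0.002, 1.0, 0.0, -0.001]
contact_force: [0.7, 0.3, 0.0]
grip_width: 0.0902
grasp_force: 0.0
```

Run:
```python
from h import *
s=telemetry.sense(); m=imaging.camera_model("wrist"); save("w2","wrist")
print(s["time_s"],s["position"])
X=[[.4567,.0072,.046],[.6767,.0061,.04],[.457,.068,.061],[.549,.0675,.091]]
P=proj(m,X);print((P*1.25).round(1))
# enlarged crop
im=cv2.imread("pics/raw_w2.png")[70:310,270:430]
cv2.imwrite("pics/w2c.png",cv2.resize(im,None,fx=2.5,fy=2.5,interpolation=cv2.INTER_CUBIC)); print(((P-[270,70])*2.5).round(1))
np.save("w2m.npy",m,allow_pickle=True)
```

```text
7.65 [0.55129955 0.00762599 0.20366955]
[[395.3 121.6]
 [395.2 367. ]
 [474.4 120.1]
 [477.  245.4]]
[[115.6  68.1]
 [115.5 558.9]
 [273.8  65.3]
 [279.  315.7]]
```

View pics/w2c.png

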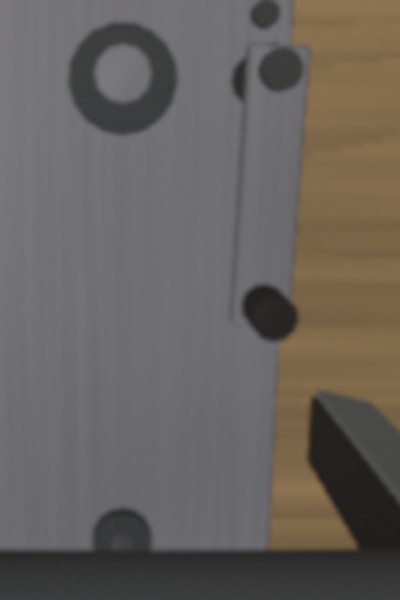

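Run:
```python
from h import *
m=np.load("w2m.npy",allow_pickle=True).item()
g=lambda u,v,z:ray(m,((u+.5)/2.5-.5+270,(v+.5)/2.5-.5+70),z).round(4)
print("big",g(123,72,.046),"collar",g(123,78,.016)); print("small ring",g(122,537,.012),g(122,537,.02),"tip",g(122,541,.04))
print("post",g(280,70,.061),g(280,70,.066),"knob",g(275,318,.091),"plate right edge",g(290,10,.012),g(268,545,.012))
m1=np.load("w1.npy",allow_pickle=True).item()
print("w1 big",ray(m1,(435/1.25,218/1.25),.046),"small",ray(m1,(430/1.25,430/1.25),.04),"ring",ray(m1,(430/1.25,426/1.25),.015))
```

```text
big [0.4579 0.0098 0.046 ] collar [0.4579 0.0101 0.016 ]
small ring [0.6796 0.009  0.012 ] [0.6754 0.0089 0.02  ] tip [0.667  0.0089 0.04  ]
post [0.4585 0.0701 0.061 ] [0.4589 0.0692 0.066 ] knob [0.5496 0.0658 0.091 ] plate right edge [0.4288 0.0833 0.012 ] [0.6846 0.0831 0.012 ]
w1 big [0.45209305 0.00831797 0.046     ] small [0.66439801 0.00731461 0.04      ] ring [0.67844128 0.00954024 0.015     ]
```

>>> {"fn": "jog_arm", "kwargs": {"targets": [{"jaw": 70, "translation": [5.2, -43.5, 0], "yaw": 0}, {"jaw": 70, "translation": [5.2, -43.5, 0], "yaw": 0}, {"jaw": 70, "translation": [5.2, -43.5, 0], "yaw": 0}, {"jaw": 70, "translation": [5.2, -43.5, 0], "yaw": 0}, {"jaw": 70, "translation": [5.2, -43.5, 0], "yaw": 0}, {"jaw": 70, "translation": [5.2, -43.5, 0], "yaw": 0}, {"jaw": 70, "translation": [5.2, -43.5, 0], "yaw": 0}, {"jaw": 70, "translation": [5.2, -43.5, 0], "yaw": 0}, {"jaw": 70, "translation": [0, 0, 0], "yaw": 0.095}, {"jaw": 70, "translation": [0, 0, 0], "yaw": 0.095}, {"jaw": 70, "translation": [0, 0, 0], "yaw": 0}, {"jaw": 70, "translation": [0, 0, 0], "yaw": 0}]}}

```text
time_s: 9.2
position: [0.509, -0.34, 0.2037]
tool_rot: [0.096, 0.995, 0.0, -0.001]
contact_force: [1.0, 0.2, 0.3]
grip_width: 0.0699
grasp_force: 0.0
```

Run:
```python
from h import *
from scipy.spatial.transform import Rotation as R
s=telemetry.sense(); m=imaging.camera_model("wrist"); save("w3","wrist")
r=R.from_quat(s["tool_rot"]).as_matrix()
print(s["time_s"],s["position"],"yang",np.arctan2(r[1,1],r[0,1]))
d=np.array([np.cos(-.1937),np.sin(-.1937)]);h=np.array([.4458,-.3278])
print((1.25*proj(m,[[*h,.04],[*(h+.065*d),.03],[*(h+.22*d),.03]])).round(1))
np.save("w3m.npy",m,allow_pickle=True)
```

```text
9.2 [ 0.5090329  -0.34000392  0.20366268] yang 1.3791349044793757
[[396.  159.8]
 [395.9 234.4]
 [395.6 389.4]]
```

View pics/w3.png

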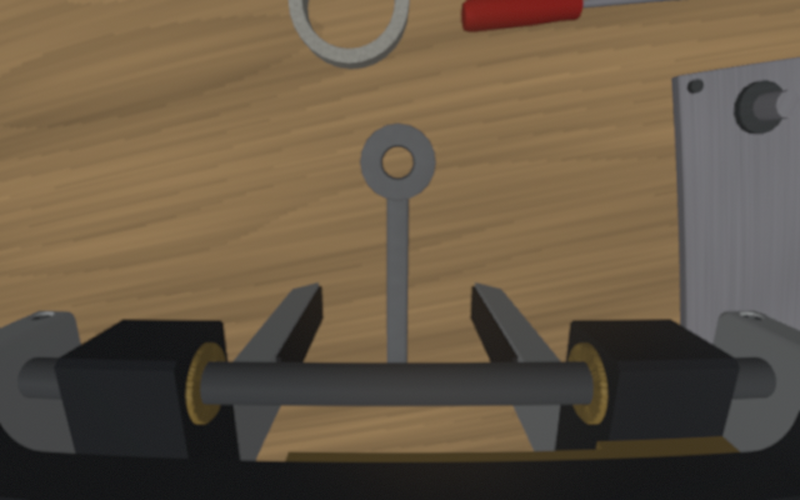

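The hub is seen at (398,161) against a prediction of (396,160), and the arm runs straight down the image, so position and heading are right. Descending and gripping.

>>> {"fn": "jog_arm", "kwargs": {"targets": [{"jaw": 70, "translation": [-1, 1, 40], "yaw": 0}, {"jaw": 70, "translation": [0, 0, 40], "yaw": 0}, {"jaw": 70, "translation": [0, 0, 40], "yaw": 0}, {"jaw": 70, "translation": [0, 0, 35], "yaw": 0}, {"jaw": 70, "translation": [0, 0, 25], "yaw": 0}, {"jaw": 70, "translation": [0, 0, 12], "yaw": 0}, {"jaw": 70, "translation": [0, 0, 5], "yaw": 0}, {"jaw": 70, "translation": [0, 0, 0], "yaw": 0}, {"jaw": 10, "translation": [0, 0, 0], "yaw": 0}, {"jaw": 10, "translation": [0, 0, 0], "yaw": 0}, {"jaw": 10, "translation": [0, 0, 0], "yaw": 0}, {"jaw": 10, "translation": [0, 0, 0], "yaw": 0}, {"jaw": 10, "translation": [0, 0, 0], "yaw": 0}, {"jaw": 10, "translation": [0, 0, 0], "yaw": 0}, {"jaw": 10, "translation": [0, 0, 0], "yaw": 0}, {"jaw": 10, "translation": [0, 0, 0], "yaw": 0}], "squeeze": 50}}

```text
time_s: 11.25
position: [0.5102, -0.3398, 0.0075]
tool_rot: [0.097, 0.995, 0.0, -0.0]
contact_force: [0.5, 2.0, 1.5]
grip_width: 0.0198
grasp_force: 50.0
```

>>> {"fn": "jog_arm", "kwargs": {"targets": [{"jaw": 10, "translation": [0, 0, -4], "yaw": 0}, {"jaw": 10, "translation": [0, 0, -8], "yaw": 0}, {"jaw": 10, "translation": [0, 0, -12], "yaw": 0}, {"jaw": 10, "translation": [0, 0, -16], "yaw": 0}, {"jaw": 10, "translation": [0, 0, -18], "yaw": 0}, {"jaw": 10, "translation": [0, 0, -18], "yaw": 0}, {"jaw": 10, "translation": [0, 0, -18], "yaw": 0}, {"jaw": 10, "translation": [0, 0, -16], "yaw": 0}, {"jaw": 10, "translation": [0, 0, -12], "yaw": 0}, {"jaw": 10, "translation": [0, 0, -8], "yaw": 0}, {"jaw": 10, "translation": [0, 0, 0], "yaw": 0}, {"jaw": 10, "translation": [0, 0, 0], "yaw": 0}, {"jaw": 10, "translation": [0, 0, 0], "yaw": 0}]}}

```text
time_s: 12.88
position: [0.5098, -0.3397, 0.1366]
tool_rot: [0.097, 0.995, 0.0, -0.001]
contact_force: [-0.7, -0.4, -4.6]
grip_width: 0.0196
grasp_force: 50.0
```

Run:
```python
from h import *
s=telemetry.sense(); print(s["position"],s["tool_rot"],s["torque"],s["joint_positions"].round(2)); save("s4","scene",(120,120,300,200),2.5)
```

```text
[ 0.50980124 -0.33966481  0.13662524] [ 9.67555833e-02  9.95307891e-01  4.61299823e-04 -5.88996951e-04] [ 0.05009714 -0.01292015 -0.01126941] [-0.77  0.23  1.71 -0.    1.21 -2.15]
```

View pics/s4.png

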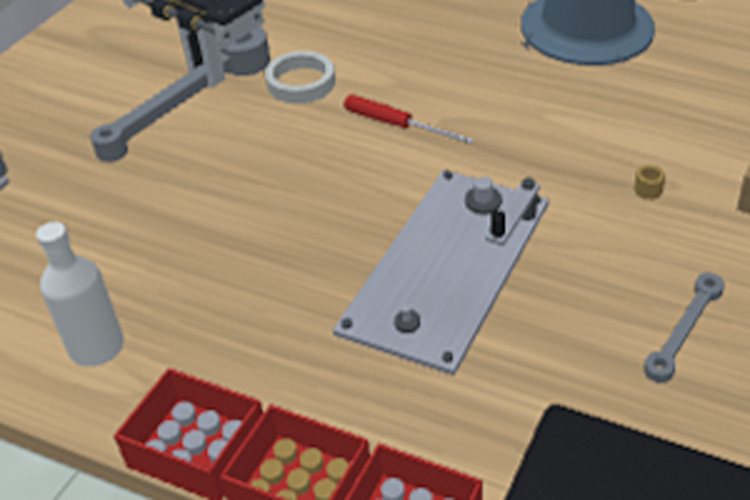

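The scene view shows the strap lying along the fixture and the lever gripped near its hub and hanging level. Now I'll turn it and carry it over.

>>> {"fn": "jog_arm", "kwargs": {"targets": [{"jaw": 10, "translation": [0, 0, 0], "yaw": -0.03}, {"jaw": 10, "translation": [0, 0, 0], "yaw": -0.065}, {"jaw": 10, "translation": [0, 0, 0], "yaw": -0.065}, {"jaw": 10, "translation": [0, 0, 0], "yaw": -0.03}, {"jaw": 10, "translation": [0, 5, 0], "yaw": 0}, {"jaw": 10, "translation": [-1, 12, 0], "yaw": 0}, {"jaw": 10, "translation": [-1, 20, 0], "yaw": 0}, {"jaw": 10, "translation": [-1, 28, 0], "yaw": 0}, {"jaw": 10, "translation": [-1, 32, 0], "yaw": 0}, {"jaw": 10, "translation": [-1, 35, 0], "yaw": 0}, {"jaw": 10, "translation": [-1, 36, 0], "yaw": 0}, {"jaw": 10, "translation": [-1, 36, 0], "yaw": 0}, {"jaw": 10, "translation": [-1, 36, 0], "yaw": 0}, {"jaw": 10, "translation": [-1, 33, 0], "yaw": 0}, {"jaw": 10, "translation": [-1, 28, 0], "yaw": 0}, {"jaw": 10, "translation": [-1, 22, 0], "yaw": 0}, {"jaw": 10, "translation": [-1, 15, 0], "yaw": 0}, {"jaw": 10, "translation": [-1, 10, 0], "yaw": 0}, {"jaw": 10, "translation": [0, 0, 0], "yaw": 0}, {"jaw": 10, "translation": [0, 0, 0], "yaw": 0}]}}

```text
time_s: 15.42
position: [0.5245, 0.0075, 0.1374]
tool_rot: [0.002, 1.0, -0.0, -0.0]
contact_force: [0.4, -0.6, -3.7]
grip_width: 0.0199
grasp_force: 50.0
```

>>> {"fn": "jog_arm", "kwargs": {"targets": [{"jaw": 10, "translation": [1, 1, 4], "yaw": 0}, {"jaw": 10, "translation": [0, 0, 8], "yaw": 0}, {"jaw": 10, "translation": [0, 0, 8], "yaw": 0}, {"jaw": 10, "translation": [0, 0, 8], "yaw": 0}, {"jaw": 10, "translation": [0, 0, 4], "yaw": 0}, {"jaw": 10, "translation": [0, 0, 2], "yaw": 0}, {"jaw": 10, "translation": [0, 0, 0], "yaw": 0}, {"jaw": 10, "translation": [0, 0, 0], "yaw": 0}, {"jaw": 10, "translation": [0, 0, 0], "yaw": 0}]}}

```text
time_s: 16.55
position: [0.5237, 0.0089, 0.1037]
tool_rot: [0.002, 1.0, -0.0, 0.0]
contact_force: [-0.4, -0.6, -3.9]
grip_width: 0.0193
grasp_force: 50.0
```

Run:
```python
from h import *
s=telemetry.sense(); m=imaging.camera_model("wrist"); print(s["position"],s["tool_rot"])
save("w5","wrist",(220,0,200,200),2); a=cv2.imread("pics/w5.png")
print("wrist hub top/bot pred, pin",((proj(m,[[.458,.0088,.137],[.458,.0088,.097],[.458,.0088,.046]])-[220,0])*2).round(1))
mt=imaging.camera_model("top");save("t5","top",(305,120,70,120),3.33);b=cv2.imread("pics/t5.png")
print("top hub,eye pred in t5",((proj(mt,[[.458,.0088,.137],[.678,.0082,.127]])-[305,120])*3.33).round(1))
b=b[:400];cv2.imwrite("pics/v5.png",np.hstack([a,cv2.copyMakeBorder(b,0,400-len(b),0,0,cv2.BORDER_CONSTANT)]))
np.save("w5m.npy",m,allow_pickle=True)
```

```text
[0.52369798 0.00890985 0.10373201] [ 1.88421679e-03  9.99998183e-01 -5.58549806e-05  2.83439210e-04]
wrist hub top/bot pred, pin [[193.4 251.3]
 [193.5 251.8]
 [193.5 252.2]]
top hub,eye pred in t5 [[118.5 323.3]
 [116.8  56.9]]
```

View pics/v5.png

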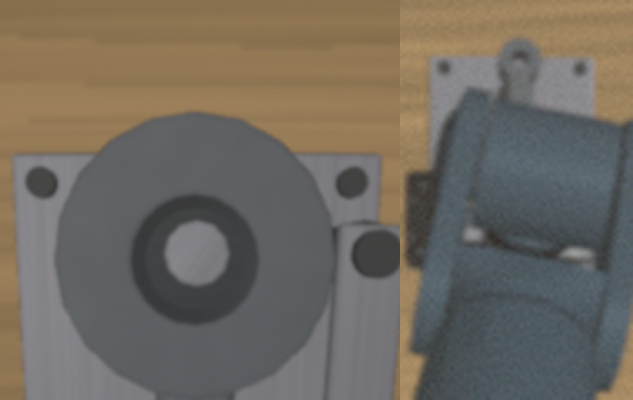

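The hub's bore is at (195,259) and the big pin at (197,253), about 1.5 mm apart, and the eye is close to its predicted spot. Next I'll check the level in the scene camera.

Run:
```python
from h import *
m=imaging.camera_model("scene");save("s6","scene",(240,150,120,120),5)
th=np.linspace(0,2*np.pi,60)
T=telemetry.sense()["position"]; hx,hy=T[0]-.065,T[1]
im=cv2.imread("pics/s6.png")
for x,r,z in((hx,.032,.136),(hx,.032,.096),(hx+.22,.018,.126),(hx+.22,.018,.096)):
    P=(proj(m,np.c_[x+r*np.cos(th),hy+r*np.sin(th),0*th+z])-[240,150]+.5)*5
    cv2.polylines(im,[P.astype(np.int32)],True,(0,0,255) if z>.1 else (0,255,0),1)
cv2.imwrite("pics/s6o.png",im)
```

```text
(no output)
```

View pics/s6o.png

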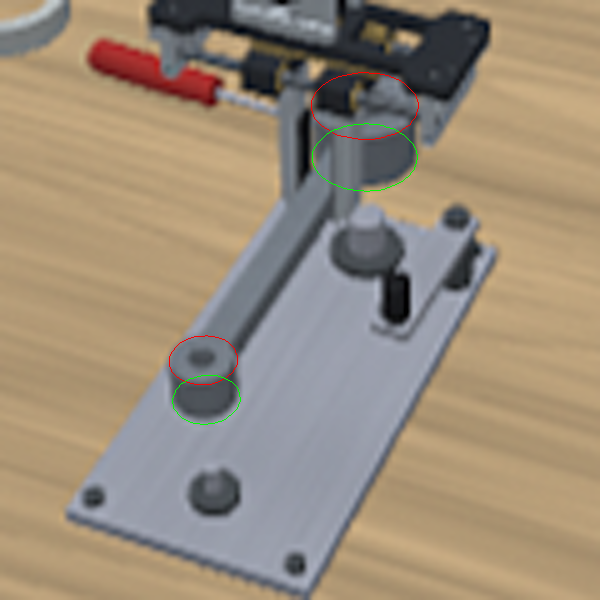

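The overlay fits both hub and eye to within about one raw pixel, so the lever is level. The strap is clear of it. Handing in.

```bash
python3 -c "
from station import ticket
print(ticket.hand_in())"
```

```text
the job is handed in; nothing more can be done
None
```

The job is handed in, with no verdict returned: the strap lies lengthways along the fixture, and the lever is held level in the gripper about 5 cm above the big pin, with its bores over the pins (hub about 1.5 mm off and eye within a few mm, from the camera pictures).

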